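Sort the stripped pedal parts into their tins

TASK

The bits from the pedals I stripped are lying mixed up on the bench: put both footswitches in the square tin, both knobs in the round tin, and the battery door flat in the long tray. Everything should end up lying or standing on the floor of its own tin, nothing stacked on another part or hung on a rim, and the tins flat on the bench. Leave the pliers and the wah rocker plate where they lie.

Things in the scene. Friction and masses are not known exactly. Their poses are not given: they have to be found in the camera images.
- switch_a: First of two identical tarnished nickel footswitches, standing on its solder lugs, push button up; 48 mm tall, 35 g, loose. From the bottom: lugs 5 mm, box case 28 (its x) x 22 (its y) x 24 mm (5 to 29 mm up), threaded bushing 12 mm across with thin nut, button 10 mm across. Origin: middle of the part, 24 mm above its foot, on its axis; z up to the button
- switch_b: Second of two identical tarnished nickel footswitches, standing on its solder lugs, push button up; 48 mm tall, 35 g, loose. From the bottom: lugs 5 mm, box case 28 (its x) x 22 (its y) x 24 mm (5 to 29 mm up), threaded bushing 12 mm across with thin nut, button 10 mm across. Origin: middle of the part, 24 mm above its foot, on its axis; z up to the button
- knob_a: First of two identical black plastic control knobs, bright top cap with white pointer line: upright cylinder 29 mm across (31 over its fine flutes), 18 mm tall, 14 g, loose. Origin: middle of the part, 9 mm above its foot; z up, x along the pointer
- knob_b: Second of two identical black plastic control knobs, bright top cap with white pointer line: upright cylinder 29 mm across (31 over its fine flutes), 18 mm tall, 14 g, loose. Origin: middle of the part, 9 mm above its foot; z up, x along the pointer
- battery_door: Yellowed ivory plastic battery door, a flat cover 66 (its x) x 40 (its y) x 12 mm lying flat with its smooth, thumb-ribbed face up (4 mm plate on 8 mm side rails); its long sides at y = +-20 mm are straight and can be pinched. About 14 g. Loose. Origin: its middle, 6 mm above its underside; z up
- square_tin: Open square tin of bare steel, 130 x 130 mm outside, walls 30 mm high and 3 mm thick, floor 3 mm thick: place for the footswitches. Free-standing, about 0.3 kg. Origin: centre of its underside on the bench; x and y along its sides, z up
- round_tin: Open round tin of bare steel, 140 mm across outside, 24 mm high, wall 3 mm, floor 3 mm thick: place for the knobs. Free-standing, about 0.3 kg. Origin: centre of its underside on the bench; z up
- long_tray: Open long shallow steel tray, 110 (its x) x 190 mm (its y) outside, walls 20 mm high and 3 mm thick, floor 3 mm thick: place for the battery door. Free-standing, about 0.32 kg. Origin: centre of its underside on the bench; y along its length, z up
- pliers: Flat-nose pliers with red grips lying on the bench, about 165 mm long, 55 mm wide over the grips, 13 mm high; bystander, to be left alone. Loose. Origin: on the bench under the tool, about 20 mm behind the pivot; x towards the jaws
- rocker_plate: Chrome wah rocker plate with a black ribbed rubber tread, lying on the bench, about 234 (its x) x 92 x 16 mm, 0.55 kg; bystander, to be left alone. Loose. Origin: centre of its underside
Things that resemble listed ones, but are neither listed nor needed, are in the scene too. What is shaped like the round_tin but brown is not meant.

How it is judged:
At the end, for the whole second after the job is handed in: At rest, released, tins flat. Part middles, from tin centre and above its underside: footswitches in square tin within 54 mm each way, under 33 mm up; knobs in round tin within 57 mm, under 21 mm up; battery door flat in long tray, within 37 mm across, 77 mm along, under 13.5 mm up (x of switch_a in the frame of square_tin between -0.054 and 0.054 m and y of switch_a in the frame of square_tin between -0.054 and 0.054 m and z of switch_a in the frame of square_tin between 0 and 0.033 m and x of switch_b in the frame of square_tin between -0.054 and 0.054 m and y of switch_b in the frame of square_tin between -0.054 and 0.054 m and z of switch_b in the frame of square_tin between 0 and 0.033 m and horizontal distance between each of knob_a, knob_b and round_tin below 0.057 m and z of knob_a in the frame of round_tin between 0 and 0.021 m and z of knob_b in the frame of round_tin between 0 and 0.021 m and x of battery_door in the frame of long_tray between -0.037 and 0.037 m and y of battery_door in the frame of long_tray between -0.077 and 0.077 m and z of battery_door in the frame of long_tray between 0 and 0.0135 m and linear speed of each of switch_a, switch_b, knob_a, knob_b, battery_door below 0.02 m/s and angular speed of each of switch_a, switch_b, knob_a, knob_b, battery_door below 0.3 rad/s and angle between each of square_tin, round_tin, long_tray's own z axis and vertical below 0.06 rad and height (world z) of each of square_tin, round_tin, long_tray below 0.006 m); the robot touches nothing.
It fails at once if the pliers are shifted by more than 20 mm (distance of pliers from where it was at the start of the episode above 0.02 m).
It fails at once if the wah rocker plate is shifted by more than 20 mm (distance of rocker_plate from where it was at the start of the episode above 0.02 m).
It also fails if it takes over 104 s, if anything falls off the work surface, if the arm or the gripper's body presses on something with over 40 N, if the wrist force passes 120 N, or if a joint passes its speed limit or range.

ROBOT

A 7-joint arm with a two-finger parallel gripper is mounted at the origin on the work surface. World frame = base frame: x ahead of the robot, y to its left, z up, the work surface at z = 0. Lengths are in m, angles in rad, forces in N, time in s.
With the tool pointing down it reaches from about 0.4 to 0.875 m from the base axis. Payload 19.3 kg.
Tool frame: the origin (TCP) lies at the very end of the fingers, on their centre line; the grasp point (between the pads) lies 19 mm behind it; z points along the fingers, y is the line along which they close (so a half turn about z gives the same grasp; the last joint's range is limited). The gripper opens to 85 mm and grips with 20 to 120 N. Pads are 22 mm wide; open, the fingers measure 114 mm over their backs; the gripper's body (76 mm by 85 mm) begins 54 mm behind the grasp point. The pads swing forward as they close: fully open they stand 13 mm farther back than shut.
Start: joints at [1.043, 0.521, -0.036, 1.599, 0.021, 1.021, -0.113], TCP at [0.276, -0.561, 0.231] pointing down, gripper open.
Joint ranges: [-2.91, 2.91], [-0.3, 2.13], [-1.5, 1.42], [0.17, 2.43], [-1.26, 4.41], [0.16, 1.93], [-2.52, 2.52]. Speed limits (rad/s): [1.89, 1.89, 2.39, 2.39, 3.01, 3.01, 3.01].

INTERFACE

Orientations are given as [roll, pitch, yaw] about the fixed x, y, z axes, in that order (R = Rz(yaw) Ry(pitch) Rx(roll)).
In Python, from workcell import monitor, viewer, bot gives the robot as it stands.
- The arm moves only by the tool move_arm, never from a script. Its arguments are lists of equal length, an entry for each row: "gripper": the opening, from 0 (shut) to 1 (fully open); "linear": the shift along the tool's x, y, z in cm, a list of three; "twist": the turn about the tool's z in degrees. A call has 1 to 8 rows; each row shifts and turns the commanded pose from where the row before left it, along the tool's axes as they then stand; what a row does not reach is not made up. A row lasts 1/10 s, in which the tool goes at most 50 mm and 8.59 degrees, less where a joint would pass 70% of its speed; a pose out of reach is approached as far as the arm can. A call with a gripper value outside its range is refused whole. The fingers move at their own pace and stop on an object; "squeeze" is the grip in N (left out, the last holds). Time passes only in rows, so rows that do not move let the fingers close. It gives the time, the measured TCP pose, the force, the opening and the grip force at its end, in the units of the state.
- monitor.observe(): the state, without advancing time (a new reading comes with each control period).
- viewer.grab_frame(name): name is "scene" or "top"; returns a dict with "img" (480x640x3 uint8, red, green, blue), "K" (3x3 intrinsics, pixels), "eye" and "rotation" of the camera in the world. Camera axes: x right, y up, looking along -z (the intrinsics and any distortion apply to the point x, -y, -z); pixel columns grow to the right and rows downward; lengths in m; the calibration is good to about 2 mm. A picture is of the moment at which its call begins. There is no depth.
- bot.job_done(): hands the job in; it is judged then, once.
The state is a dict: "clock": time; "qpos": joint angles; "qd": joint speeds; "joint_efforts": joint torques, N m; "position": TCP position; "tool_rot": TCP orientation; "force": force on the tool from outside, world axes, zero at the start; "moment": the same for the moment, N m; "grip_width": finger opening in m; "finger_force": force on a finger pad.
Only numpy, scipy, OpenCV 4.12 (cv2) and the standard library are available. Lean on these libraries where they do the work, as an engineer would, in place of code of your own. Each camera call takes 0.05 s, during which the arm holds its last target. There are 200 camera calls.

## Working session

There is one attempt and no reset: what is moved stays moved. The work goes in short steps, Python scripts to look and compute and a tool call to move; the robot and the scene stay as the last step left them, time stands still between calls to the robot, and variables do not carry over. Pictures are saved under pics/ and viewed, at most 14 in all, crops included, and the job is handed in when it is done.

Besides the shell and the picture viewer there is one more tool, called after "Emit:" as name(argument=value, ...) on one line, values as JSON. move_arm: Moves the arm, as the interface text tells. Its arguments: {"type":"object","properties":{"gripper":{"type":"array"},"linear":{"type":"array"},"twist":{"type":"array"},"squeeze":{"type":"number"}},"required":["gripper","linear","twist"]}

```bash
mkdir -p pics
cat > h.py <<'E'
import numpy as np, cv2
from workcell import monitor, viewer, bot
def grab(n,out):
    f=viewer.grab_frame(n); cv2.imwrite('pics/'+out,f['img'][:,:,::-1]); np.savez('pics/'+n+'.npz',**{k:np.array(v) for k,v in f.items()}); return f
def px(n,u,v,z):
    f=np.load('pics/'+n+'.npz',allow_pickle=True); K=f['K']
    d=np.linalg.inv(K)@[u,v,1]; d=f['rotation']@np.array([d[0],-d[1],-d[2]]); e=f['eye']
    return (e+d*(z-e[2])/d[2])
E
python3 - <<'E'
from h import *
f=grab('top','t0.png');g=grab('scene','s0.png')
print({k:v for k,v in f.items() if k!='img'}, g['eye'], g['rotation']);print(monitor.observe())
E
```

```text
{'K': array([[443.3971163 ,   0.        , 318.969154  ],
       [  0.        , 443.3971163 , 241.72424711],
       [  0.        ,   0.        ,   1.        ]]), 'eye': array([0.3506493 , 0.0540912 , 1.12988616]), 'rotation': array([ 0.11882936, -0.02181391, -1.55940085])} [ 0.89260083 -0.49989261  0.75401075] [0.78303103 0.00653367 0.64006749]
{'clock': 0.1, 'qpos': array([ 1.04275892,  0.52196812, -0.03635602,  1.59991759,  0.0212075 ,
        1.02109194, -0.11280848]), 'qd': array([-0.00168355, -0.00169812,  0.00119664, -0.00098763, -0.00136753,
       -0.00068211, -0.00094173]), 'joint_efforts': array([ 2.89857257e-03, -9.28488493e+01,  1.98336169e+00, -3.70535696e+01,
        1.80960994e-02,  5.27482422e-03,  6.22673429e-05]), 'position': array([ 0.27611393, -0.56038365,  0.23078638]), 'tool_rot': array([-3.14059467e+00,  6.08243772e-05,  4.57846090e-01]), 'force': array([ 0.0086237 ,  0.3029094 , -0.15953077]), 'moment': array([ 0.00963886, -0.02065449,  0.0429469 ]), 'finger_force': 0.0, 'grip_width': 0.085337275301211}
```

View pics/t0.png

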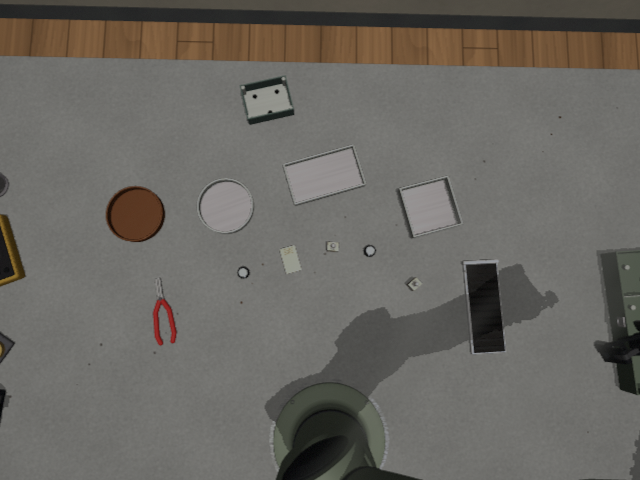

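View pics/s0.png

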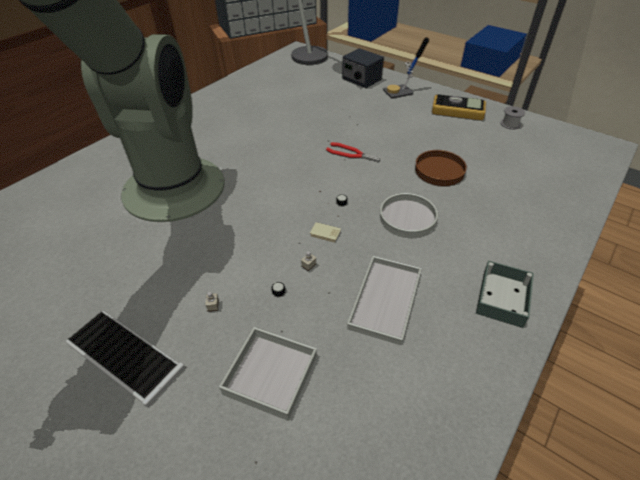

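The overview shows the round tin at about (226,206), the long tray at (324,175), the square tin at (430,207), the knobs at (243,272) and (369,251), the switches at (333,246) and (414,284), and the door at (290,260). I'll enlarge these areas to read them more closely.

```bash
sed -i 's/^import numpy.*/&\nfrom scipy.spatial.transform import Rotation as Ro/; s/f\[.rotation.\]@/Ro.from_euler("xyz",f["rotation"]).as_matrix()@/' h.py
python3 - <<'E'
from h import *
im=cv2.imread('pics/t0.png')
A=cv2.resize(im[232:302,226:306],None,fx=5,fy=5,interpolation=cv2.INTER_CUBIC)
B=cv2.resize(im[232:302,320:400],None,fx=5,fy=5,interpolation=cv2.INTER_CUBIC)
C=cv2.resize(im[250:307,390:447],None,fx=4,fy=4,interpolation=cv2.INTER_CUBIC)
cv2.imwrite('pics/c0.png',np.hstack([A,B]))
D=cv2.resize(im[140:245,190:470],None,fx=2.85,fy=2.85,interpolation=cv2.INTER_CUBIC)
o=np.zeros((D.shape[0]+C.shape[0],D.shape[1],3),np.uint8);o[:D.shape[0]]=D;o[D.shape[0]:,:C.shape[1]]=C
cv2.imwrite('pics/c1.png',o);print(D.shape)
print(px('top',328,440,0),px('top',226,206,.024),px('top',430,207,.03))
E
```

```text
(299, 798, 3)
[-0.0006151   0.00341256  0.        ] [0.57053532 0.26729439 0.024     ] [ 0.57490328 -0.24906345  0.03      ]
```

View pics/c0.png

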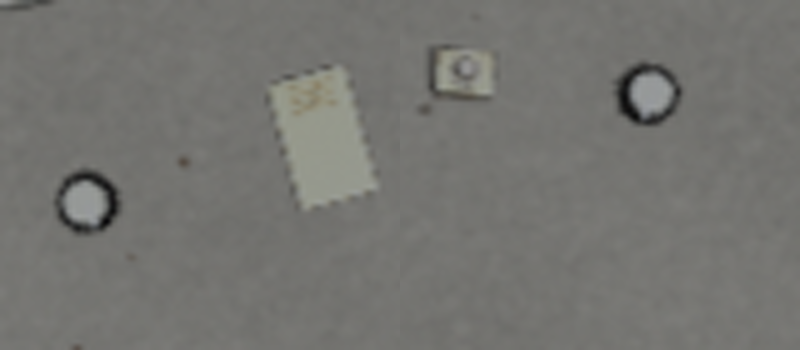

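View pics/c1.png

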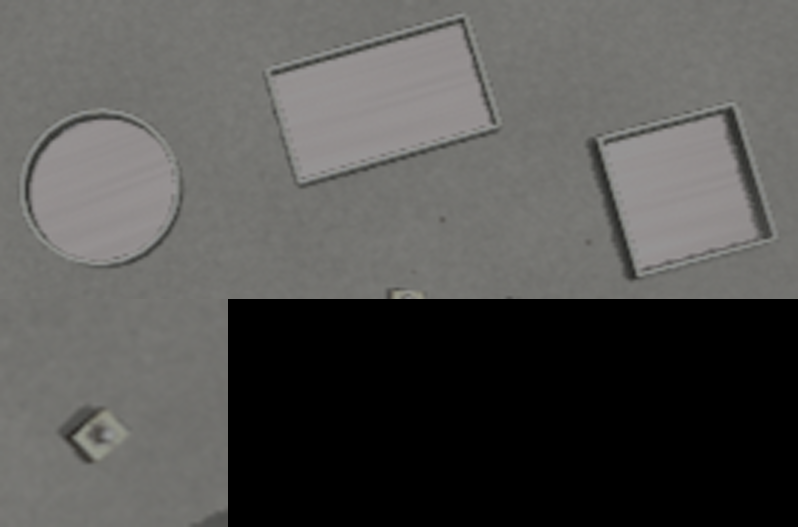

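The crops give:

| Item | Crop | Readings (px) |
|---|---|---|
| Door corners | A | (268,87), (345,66), (379,187), (304,210) |
| Knob caps | A / B | (86,203) / (650,94) |
| Switch case | B | About (433,47)–(495,97), long side across the image |
| Second switch | C | Turned about 40° |

The tin corners are clear as well.

```bash
cat >> h.py <<'E'
def go(x,y,z,yaw=None):
    s=monitor.observe(); p=s['position']; w=s['tool_rot'][2]
    d=np.array([x,y,z])-p
    X=np.array([np.cos(w),np.sin(w),0]);Y=np.array([np.sin(w),-np.cos(w),0])
    dy=0 if yaw is None else -((yaw-np.degrees(w)+90)%180-90)
    print('tool cm',np.round([d@X*100,d@Y*100,-d[2]*100],2),'twist(tool z, deg)',round(dy,1),'q',np.round(s['qpos'],2),'p',np.round(p,4),'yaw',round(np.degrees(w),1))
E
python3 - <<'E'
from h import *
def P(l,s,ox,oy,z,oz=0):
    return np.array([px('top',(u+.5)/s-.5+ox,(v-oz+.5)/s-.5+oy,z)[:2] for u,v in l])
def show(n,q):
    e=np.roll(q,-1,0)-q
    print(n,'c',q.mean(0).round(4),'len',np.linalg.norm(e,axis=1).round(4),'ang',np.degrees(np.arctan2(e[:,1],e[:,0])).round(1))
show('door',P([(268,87),(345,66),(379,187),(304,210)],5,226,232,.012))
print('knobA',P([(87,202)],5,226,232,.016),'knobB',P([(650-400,94)],5,320,232,.018))
show('sw1',P([(34,47),(96,50),(94,98),(32,97)],5,320,232,.029)); print('btn',P([(66,68)],5,320,232,.048))
show('sw2',P([(99,408),(130,432),(95,461),(70,436)],4,390,250,.029,299)); print('btn',P([(105,434)],4,390,250,.046,299))
show('tray',P([(266,71),(464,16),(498,128),(301,184)],2.85,190,140,.02))
show('sq',P([(597,137),(735,104),(776,239),(637,276)],2.85,190,140,.03))
print('round',P([(101,187.5)],2.85,190,140,.024))
# scene camera cross-check by projecting
def proj(n,p):
    f=np.load('pics/'+n+'.npz',allow_pickle=True);R=Ro.from_euler('xyz',f['rotation']).as_matrix();c=R.T@(np.array(p)-f['eye']);c=f['K']@[c[0],-c[1],-c[2]];return (c[:2]/c[2]).round(1)
s1=px('top',333.2-.05,245.6,.048);print('sw1 btn in scene',proj('scene',s1))
s2=px('top',416.2,283.8,.048);print('sw2 btn in scene',proj('scene',s2))
print('knobs',proj('scene',px('top',243,272,.018)),proj('scene',px('top',369.6,250.4,.018)))
E
```

```text
door c [0.4393 0.1029] len [0.0403 0.0638 0.0394 0.0649] ang [ -73.8 -163.4  107.8   17.4]
knobA [[0.40503135 0.22044891]] knobB [[ 0.4634165  -0.09684131]]
sw1 c [ 0.4716 -0.0021] len [0.0311 0.0242 0.031  0.0252] ang [-92.  178.   89.8  -1.7]
btn [[ 0.47198386 -0.00212824]]
sw2 c [ 0.3813 -0.2064] len [0.0241 0.0286 0.0217 0.0254] ang [-127.4  129.4   45.2  -46.2]
btn [[ 0.38104192 -0.20638869]]
tray c [0.6574 0.0206] len [0.1869 0.1082 0.1844 0.1084] ang [ -73.  -163.4  107.1   17.9]
sq c [ 0.578  -0.2504] len [0.1289 0.1268 0.1292 0.1293] ang [ -75.5 -164.6  105.7   15.3]
round [[0.5718736  0.26957133]]
sw1 btn in scene [307.3 251.5]
sw2 btn in scene [209.3 291.7]
knobs [341.  197.1] [277.6 285.7]
```

```bash
python3 -c "
from h import *
go(.381,-.2065,.10,45)"
```

```text
tool cm [ 25.05 -27.11  13.08] twist(tool z, deg) -18.8 q [ 1.04  0.52 -0.04  1.6   0.02  1.02 -0.11] p [ 0.2761 -0.5604  0.2308] yaw 26.2
```

Emit:
move_arm(gripper=[0.8,0.8,0.8,0.8,0.8,0.8,0.8,0.8], linear=[[2.8,-3,1.4],[2.8,-3,1.4],[2.8,-3,1.4],[2.8,-3,1.4],[2.8,-3,1.4],[2.8,-3,1.4],[2.8,-3,1.4],[2.8,-3,1.4]], twist=[0,0,0,0,0,0,0,0], squeeze=30)

```text
clock: 0.9
position: [0.3712, -0.2448, 0.1188]
tool_rot: [3.142, -0.0, 0.457]
force: [1.0, 0.6, -0.8]
grip_width: 0.0682
finger_force: 0.0
```

```bash
python3 -c "
from h import *
go(.381,-.2065,.10,45)"
```

```text
tool cm [ 2.57 -3.01  1.88] twist(tool z, deg) -18.8 q [ 0.52  0.42 -0.09  2.16  0.07  0.57 -0.73] p [ 0.3712 -0.2448  0.1188] yaw 26.2
```

Emit:
move_arm(gripper=[0.8,0.8,0.8,0.8,0.8,0.8], linear=[[1.3,-1.5,1],[1.3,-1.5,0.9],[0,0,0],[0,0,0],[0,0,0],[0,0,0]], twist=[0,0,-7,-7,-5,0])

```text
clock: 1.5
position: [0.381, -0.2079, 0.1001]
tool_rot: [-3.141, -0.0, 0.791]
force: [0.4, -0.2, 0.6]
grip_width: 0.0684
finger_force: 0.0
```

```bash
python3 -c "
from h import *
go(.381,-.2065,.008,45)"
```

```text
tool cm [ 0.1  -0.1   9.21] twist(tool z, deg) 0.3 q [ 0.51  0.45 -0.18  2.19  0.16  0.51 -0.58] p [ 0.381  -0.2079  0.1001] yaw 45.3
```

Emit:
move_arm(gripper=[0.8,0.8,0.8,0.8,0,0,0,0], linear=[[0.1,-0.1,3],[0,0,3],[0,0,3.3],[0,0,0],[0,0,0],[0,0,0],[0,0,0],[0,0,0]], twist=[0,0,0,0,0,0,0,0])

```text
clock: 2.3
position: [0.3819, -0.207, 0.0087]
tool_rot: [3.139, -0.001, 0.789]
force: [-1.6, 1.1, 11.5]
grip_width: 0.0273
finger_force: 32.7
```

Emit:
move_arm(gripper=[0,0,0,0], linear=[[0,0,0],[0,0,0],[0,0,-4],[0,0,-4]], twist=[0,0,0,0])

```text
clock: 2.7
position: [0.3806, -0.2063, 0.0886]
tool_rot: [-3.14, 0.001, 0.789]
force: [1.2, -0.5, -1.0]
grip_width: 0.0272
finger_force: 31.5
```

```bash
python3 -c "
from h import *
c=np.array([.578,-.2504]);a=np.radians(15.3);u=np.array([np.cos(a),np.sin(a)])
print(c-.028*u,c+.028*u)
go(*(c-.028*u),.085,15)"
```

```text
[ 0.55099239 -0.25778845] [ 0.60500761 -0.24301155]
tool cm [ 8.34 15.72  0.36] twist(tool z, deg) 30.2 q [ 0.5   0.47 -0.18  2.2   0.18  0.49 -0.6 ] p [ 0.3806 -0.2063  0.0886] yaw 45.2
```

Emit:
move_arm(gripper=[0,0,0,0,0,0,0,0], linear=[[2,3.9,0],[2.1,3.9,0.2],[2.1,3.9,0.2],[2.1,4,0],[0,0,0],[0,0,0],[0,0,0],[0,0,0]], twist=[0,0,0,0,8,8,8,6])

```text
clock: 3.5
position: [0.5513, -0.2583, 0.0846]
tool_rot: [3.141, -0.001, 0.26]
force: [-0.6, 0.3, -1.0]
grip_width: 0.0273
finger_force: 31.5
```

```bash
python3 -c "
from h import *
go(.551,-.2578,.0137,15)"
```

```text
tool cm [-0.01 -0.05  7.09] twist(tool z, deg) -0.1 q [ 0.36  0.68 -0.03  1.76  0.03  0.71 -1.  ] p [ 0.5513 -0.2583  0.0846] yaw 14.9
```

Emit:
move_arm(gripper=[0,0,0,0,0.5,0.5,0.5,0.5], linear=[[0,0,3],[0,0,3],[0,0,1.05],[0,0,0],[0,0,0],[0,0,0],[0,0,0],[0,0,-3]], twist=[0,0,0,0,0,0,0,0])

```text
clock: 4.3
position: [0.5494, -0.2574, 0.0409]
tool_rot: [-3.139, 0.003, 0.266]
force: [-0.1, 0.6, 0.8]
grip_width: 0.0427
finger_force: 0.0
```

Emit:
move_arm(gripper=[0.5,0.5,0.8,0.8], linear=[[0,0,-3],[0,0,-3],[0,0,0],[0,0,0]], twist=[0,0,0,0])

```text
clock: 4.7
position: [0.5514, -0.2584, 0.1037]
tool_rot: [3.141, -0.001, 0.266]
force: [-0.0, 0.2, -0.9]
grip_width: 0.0679
finger_force: 0.0
```

```bash
python3 -c "
from h import *
go(.4717,-.0021,.10,-1)
grab('top','t1.png')
im=cv2.imread('pics/t1.png');cv2.imwrite('pics/t1c.png',cv2.resize(im[150:310,330:500],None,fx=3.5,fy=3.5))"
```

```text
tool cm [ -0.96 -26.82   0.37] twist(tool z, deg) 16.2 q [ 0.37  0.65 -0.04  1.75  0.03  0.74 -0.99] p [ 0.5514 -0.2584  0.1037] yaw 15.2
```

View pics/t1c.png

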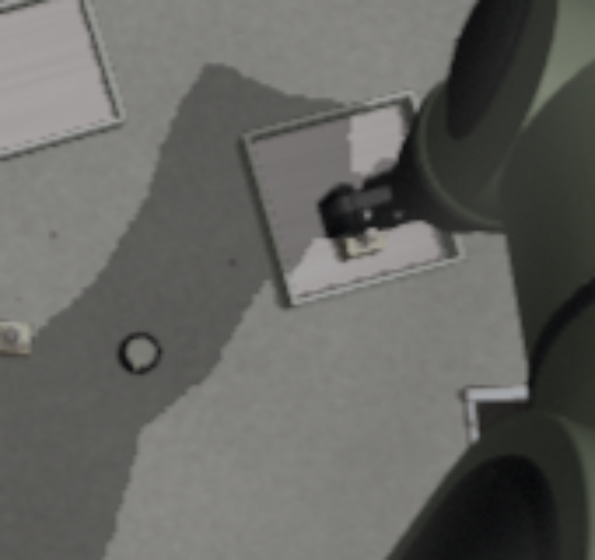

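The first switch stands in the near half of the square tin, at about (362,242) in the crop. The tin hasn't moved. Next is the other switch.

Emit:
move_arm(gripper=[0.8,0.8,0.8,0.8,0.8,0.8,0.8,0.8], linear=[[-0.1,-4.5,0],[-0.1,-4.5,0],[-0.2,-4.5,0],[-0.2,-4.5,0],[-0.2,-4.5,0.2],[-0.2,-4.3,0.2],[0,0,0],[0,0,0]], twist=[0,0,0,0,0,0,8,8])

```text
clock: 5.55
position: [0.4702, -0.001, 0.098]
tool_rot: [-3.142, 0.002, -0.016]
force: [0.2, -0.1, -0.2]
grip_width: 0.0682
finger_force: 0.0
```

```bash
python3 -c "
from h import *
go(.4717,-.0021,.0095,-1)"
```

```text
tool cm [0.15 0.11 8.85] twist(tool z, deg) 0.1 q [-0.16  0.49  0.05  2.11 -0.04  0.54 -1.67] p [ 0.4702 -0.001   0.098 ] yaw -0.9
```

Emit:
move_arm(gripper=[0.8,0.8,0.8,0.8,0,0,0,0], linear=[[0.1,0.1,3],[0,0,3],[0,0,2.8],[0,0,0],[0,0,0],[0,0,0],[0,0,0],[0,0,0]], twist=[0,0,0,0,0,0,0,0])

```text
clock: 6.35
position: [0.4727, -0.0032, 0.012]
tool_rot: [-3.141, -0.002, -0.014]
force: [-1.1, 0.4, 9.4]
grip_width: 0.0272
finger_force: 33.8
```

Emit:
move_arm(gripper=[0,0,0,0], linear=[[0,0,0],[0,0,0],[0,0,-4],[0,0,-4]], twist=[0,0,0,0])

```text
clock: 6.75
position: [0.4714, -0.0033, 0.0919]
tool_rot: [3.141, 0.001, -0.013]
force: [0.7, -0.1, -0.5]
grip_width: 0.0273
finger_force: 32.8
```

```bash
python3 -c "
from h import *
go(.605,-.243,.09,15)"
```

```text
tool cm [13.68 23.79  0.19] twist(tool z, deg) -15.8 q [-0.15  0.51  0.05  2.11 -0.04  0.53 -1.66] p [ 0.4714 -0.0033  0.0919] yaw -0.8
```

Emit:
move_arm(gripper=[0,0,0,0,0,0,0,0], linear=[[2.2,4,0],[2.3,4,0],[2.3,4,0],[2.3,4,0],[2.3,4,0],[2.3,3.8,0],[0,0,0],[0,0,0]], twist=[0,0,0,0,0,0,-8,-8])

```text
clock: 7.55
position: [0.6058, -0.2445, 0.0913]
tool_rot: [3.141, -0.0, 0.269]
force: [0.4, 1.2, -0.8]
grip_width: 0.0272
finger_force: 32.8
```

```bash
python3 -c "
from h import *
go(.605,-.243,.017,15)"
```

```text
tool cm [-0.04 -0.16  7.43] twist(tool z, deg) 0.4 q [ 0.32  0.73 -0.04  1.62  0.04  0.79 -1.04] p [ 0.6058 -0.2445  0.0913] yaw 15.4
```

Emit:
move_arm(gripper=[0,0,0,0,0.5,0.5,0.5,0.5], linear=[[0,-0.1,3],[0,0,3],[0,0,1.4],[0,0,0],[0,0,0],[0,0,0],[0,0,0],[0,0,-3]], twist=[0,0,0,0,0,0,0,0])

```text
clock: 8.35
position: [0.6038, -0.2414, 0.0447]
tool_rot: [-3.139, 0.004, 0.266]
force: [-2.0, 0.4, 1.2]
grip_width: 0.0427
finger_force: 0.0
```

Emit:
move_arm(gripper=[0.5,0.5,0.8,0.8], linear=[[0,0,-3],[0,0,-3],[0,0,0],[0,0,0]], twist=[0,0,0,0])

```text
clock: 8.75
position: [0.6059, -0.2422, 0.1078]
tool_rot: [3.141, -0.001, 0.266]
force: [0.5, -0.4, -0.3]
grip_width: 0.0678
finger_force: 0.0
```

```bash
python3 -c "
from h import *
go(.4634,-.0968,.10,5)"
```

```text
tool cm [ -9.93 -17.78   0.78] twist(tool z, deg) 10.2 q [ 0.32  0.7  -0.04  1.62  0.04  0.82 -1.04] p [ 0.6059 -0.2422  0.1078] yaw 15.2
```

Emit:
move_arm(gripper=[0.7,0.7,0.7,0.7,0.7,0.7], linear=[[-2,-3.6,0],[-2,-3.6,0],[-2,-3.6,0.2],[-2,-3.6,0.3],[-1.9,-3.4,0.3],[0,0,0]], twist=[0,0,0,0,0,0])

```text
clock: 9.35
position: [0.4595, -0.0932, 0.098]
tool_rot: [-3.139, 0.003, 0.269]
force: [0.4, -1.3, -0.1]
grip_width: 0.0596
finger_force: 0.0
```

```bash
python3 -c "
from h import *
go(.4634,-.0968,.004)"
```

```text
tool cm [0.28 0.45 9.4 ] twist(tool z, deg) 0 q [ 0.11  0.49 -0.05  2.11  0.04  0.55 -1.27] p [ 0.4595 -0.0932  0.098 ] yaw 15.4
```

Emit:
move_arm(gripper=[0.7,0.7,0.7], linear=[[0,0,3],[0,0,3],[0,0,0]], twist=[0,0,0])

```text
clock: 9.65
position: [0.4613, -0.0962, 0.0359]
tool_rot: [-3.14, 0.005, 0.266]
force: [-0.2, 0.2, -0.6]
grip_width: 0.0598
finger_force: 0.0
```

```bash
python3 -c "
from h import *
go(.4634,-.0968,.004)"
```

```text
tool cm [0.18 0.12 3.19] twist(tool z, deg) 0 q [ 0.11  0.62 -0.04  2.13  0.05  0.4  -1.28] p [ 0.4613 -0.0962  0.0359] yaw 15.2
```

Emit:
move_arm(gripper=[0.7,0.7,0,0,0,0,0,0], linear=[[0.1,0,1.6],[0,0,1.6],[0,0,0],[0,0,0],[0,0,0],[0,0,0],[0,0,-4],[0,0,-4]], twist=[0,0,0,0,0,0,0,0])

```text
clock: 10.45
position: [0.4635, -0.096, 0.0878]
tool_rot: [-3.141, 0.002, 0.266]
force: [-0.2, 0.5, 0.3]
grip_width: 0.0275
finger_force: 29.8
```

```bash
python3 -c "
from h import *
c=np.array([.5712,.2685]);a=np.radians(15);u=np.array([np.cos(a),np.sin(a)])
print(c-.027*u,c+.027*u)
go(*(c+.027*u),.085,15)"
```

```text
[0.54512    0.26151189] [0.59728    0.27548811]
tool cm [ 22.66 -32.33   0.28] twist(tool z, deg) 0.2 q [ 0.11  0.52 -0.05  2.1   0.04  0.52 -1.27] p [ 0.4635 -0.096   0.0878] yaw 15.2
```

Emit:
move_arm(gripper=[0,0,0,0,0,0,0,0], linear=[[2.5,-3.6,0],[2.5,-3.6,0],[2.5,-3.6,0],[2.5,-3.6,0],[2.5,-3.6,0],[2.5,-3.6,0],[2.5,-3.6,0],[2.5,-3.6,0]], twist=[0,0,0,0,0,0,0,0])

```text
clock: 11.25
position: [0.582, 0.2362, 0.0877]
tool_rot: [-3.141, -0.001, 0.266]
force: [0.7, -1.0, -0.2]
grip_width: 0.0275
finger_force: 29.8
```

Emit:
move_arm(gripper=[0,0,0], linear=[[2.6,-3.5,0],[0,0,0],[0,0,0]], twist=[0,0,0])

```text
clock: 11.55
position: [0.5972, 0.2758, 0.087]
tool_rot: [-3.141, -0.0, 0.267]
force: [0.2, -1.2, 0.8]
grip_width: 0.0273
finger_force: 29.8
```

```bash
python3 -c "
from h import *
go(.5973,.2755,.0095)"
```

```text
tool cm [0.   0.03 7.75] twist(tool z, deg) 0 q [-0.52  0.74 -0.01  1.61  0.01  0.79 -1.83] p [0.5972 0.2758 0.087 ] yaw 15.3
```

Emit:
move_arm(gripper=[0,0,0,0,0.5,0.5,0.5,0.5], linear=[[0,0,3],[0,0,3],[0,0,1.7],[0,0,0],[0,0,0],[0,0,0],[0,0,0],[0,0,-3]], twist=[0,0,0,0,0,0,0,0])

```text
clock: 12.35
position: [0.5958, 0.2742, 0.0378]
tool_rot: [3.141, 0.004, 0.266]
force: [-0.9, 0.1, 0.5]
grip_width: 0.0427
finger_force: 0.0
```

Emit:
move_arm(gripper=[0.5,0.5,0.8], linear=[[0,0,-3],[0,0,-3],[0,0,0]], twist=[0,0,0])

```text
clock: 12.65
position: [0.5995, 0.2759, 0.1047]
tool_rot: [-3.14, -0.007, 0.266]
force: [0.8, 0.6, 1.1]
grip_width: 0.0558
finger_force: 0.0
```

```bash
python3 -c "
from h import *
go(.405,.2204,.10)"
```

```text
tool cm [-20.23   0.25   0.47] twist(tool z, deg) 0 q [-0.52  0.72 -0.    1.61  0.    0.81 -1.83] p [0.5995 0.2759 0.1047] yaw 15.2
```

Emit:
move_arm(gripper=[0.7,0.7,0.7,0.7,0.7,0.7,0.7,0.7], linear=[[-4,0,0],[-4,0,0],[-4,0,0],[-4,0.1,0],[-4,0.1,0],[0,0,3],[0,0,3],[0,0,0]], twist=[0,0,0,0,0,0,0,0])

```text
clock: 13.45
position: [0.4036, 0.2198, 0.0379]
tool_rot: [3.141, 0.003, 0.266]
force: [-0.2, -0.9, 0.4]
grip_width: 0.0598
finger_force: 0.0
```

```bash
python3 -c "
from h import *
go(.405,.2204,.004)"
```

```text
tool cm [ 0.15 -0.02  3.39] twist(tool z, deg) 0 q [-0.62  0.6  -0.01  2.16  0.02  0.38 -1.95] p [0.4036 0.2198 0.0379] yaw 15.3
```

Emit:
move_arm(gripper=[0.7,0.7,0,0,0,0,0,0], linear=[[0.1,0,1.7],[0,0,1.7],[0,0,0],[0,0,0],[0,0,0],[0,0,0],[0,0,-4],[0,0,-4]], twist=[0,0,0,0,0,0,0,0])

```text
clock: 14.25
position: [0.4055, 0.2204, 0.087]
tool_rot: [3.141, 0.002, 0.266]
force: [0.5, 0.0, 0.9]
grip_width: 0.0273
finger_force: 29.8
```

```bash
python3 -c "
from h import *
go(.5451,.2615,.087)"
```

```text
tool cm [14.55 -0.3   0.  ] twist(tool z, deg) 0 q [-0.62  0.5  -0.01  2.14  0.01  0.5  -1.94] p [0.4055 0.2204 0.087 ] yaw 15.2
```

Emit:
move_arm(gripper=[0,0,0,0,0,0], linear=[[3.6,-0.1,0],[3.6,-0.1,0],[3.6,-0.1,0],[3.6,0,0],[0,0,0],[0,0,0]], twist=[0,0,0,0,0,0])

```text
clock: 14.85
position: [0.5443, 0.2613, 0.0863]
tool_rot: [-3.141, -0.0, 0.265]
force: [-0.5, 0.3, -0.4]
grip_width: 0.0275
finger_force: 29.8
```

```bash
python3 -c "
from h import *
go(.5451,.2615,.0095)"
```

```text
tool cm [0.09 0.   7.68] twist(tool z, deg) 0 q [-0.54  0.67 -0.01  1.77  0.01  0.7  -1.86] p [0.5443 0.2613 0.0863] yaw 15.2
```

Emit:
move_arm(gripper=[0,0,0,0,0.5,0.5,0.5,0.5], linear=[[0,0,3],[0,0,3],[0,0,1.65],[0,0,0],[0,0,0],[0,0,0],[0,0,0],[0,0,-3]], twist=[0,0,0,0,0,0,0,0])

```text
clock: 15.65
position: [0.5426, 0.2608, 0.0376]
tool_rot: [3.141, 0.004, 0.266]
force: [-0.2, -0.2, 1.6]
grip_width: 0.0427
finger_force: 0.0
```

Emit:
move_arm(gripper=[0.5,0.5,0.8], linear=[[0,0,-3],[0,0,-3],[0,0,0]], twist=[0,0,0])

```text
clock: 15.95
position: [0.5461, 0.2624, 0.1038]
tool_rot: [-3.14, -0.006, 0.265]
force: [1.1, 0.7, 0.1]
grip_width: 0.056
finger_force: 0.0
```

```bash
python3 -c "
from h import *
go(.4393,.1029,.10,17.3)"
```

```text
tool cm [-14.49  12.59   0.38] twist(tool z, deg) -2.1 q [-0.54  0.64 -0.01  1.76  0.01  0.73 -1.86] p [0.5461 0.2624 0.1038] yaw 15.2
```

Emit:
move_arm(gripper=[0.85,0.85,0.85,0.85,0.85,0.85,0.85,0.85], linear=[[-2.9,2.5,0],[-2.9,2.5,0],[-2.9,2.5,0],[-2.9,2.5,0],[-2.7,2.6,0],[0,0,3],[0,0,3],[0,0,0]], twist=[0,0,0,0,0,-2,0,0])

```text
clock: 16.75
position: [0.4377, 0.1018, 0.0372]
tool_rot: [-3.142, 0.004, 0.301]
force: [1.1, -0.6, 0.2]
grip_width: 0.0727
finger_force: 0.0
```

```bash
python3 -c "
from h import *
go(.4393,.1029,.0,17.3)"
```

```text
tool cm [ 0.19 -0.06  3.72] twist(tool z, deg) -0.1 q [-0.34  0.6  -0.03  2.18  0.04  0.37 -1.67] p [0.4377 0.1018 0.0372] yaw 17.2
```

Emit:
move_arm(gripper=[0.85,0.85,0.85,0,0,0,0,0], linear=[[0.1,0,1.7],[0,0,1.8],[0,0,0],[0,0,0],[0,0,0],[0,0,0],[0,0,0],[0,0,0]], twist=[0,0,0,0,0,0,0,0], squeeze=25)

```text
clock: 17.55
position: [0.4407, 0.1028, 0.0055]
tool_rot: [-3.142, -0.001, 0.301]
force: [-2.1, -0.2, 11.4]
grip_width: 0.0391
finger_force: 26.1
```

Emit:
move_arm(gripper=[0,0,0,0], linear=[[0,0,-2],[0,0,-3],[0,0,-3],[0,0,0]], twist=[0,0,0,0])

```text
clock: 17.95
position: [0.4419, 0.103, 0.0881]
tool_rot: [-3.141, -0.006, 0.3]
force: [-0.5, 0.5, -0.6]
grip_width: 0.0387
finger_force: 25.6
```

```bash
python3 -c "
from h import *
go(.657,.0206,.083,17)"
```

```text
tool cm [18.11 14.23  0.51] twist(tool z, deg) 0.2 q [-0.33  0.49 -0.03  2.16  0.04  0.49 -1.67] p [0.4419 0.103  0.0881] yaw 17.2
```

Emit:
move_arm(gripper=[0,0,0,0,0,0,0,0], linear=[[3,2.3,0],[3,2.4,0],[3,2.4,0],[3,2.4,0],[3,2.4,0],[3,2.4,0],[0,0,0],[0,0,0]], twist=[0,0,0,0,0,0,0,0])

```text
clock: 18.75
position: [0.6543, 0.019, 0.0841]
tool_rot: [-3.141, 0.001, 0.3]
force: [0.0, 1.1, -1.3]
grip_width: 0.0389
finger_force: 25.6
```

```bash
python3 -c "
from h import *
go(.657,.0206,.0085,17)"
```

```text
tool cm [ 0.31 -0.08  7.56] twist(tool z, deg) 0.2 q [-0.09  0.74 -0.04  1.62  0.04  0.78 -1.42] p [0.6543 0.019  0.0841] yaw 17.2
```

Emit:
move_arm(gripper=[0,0,0,0,0.7,0.7,0.7,0.7], linear=[[0.1,0,3],[0,0,3],[0,0,1.5],[0,0,0],[0,0,0],[0,0,0],[0,0,0],[0,0,-3]], twist=[0,0,0,0,0,0,0,0])

```text
clock: 19.55
position: [0.6535, 0.0196, 0.0373]
tool_rot: [-3.141, 0.004, 0.301]
force: [0.1, -1.1, -0.2]
grip_width: 0.0596
finger_force: 0.0
```

Emit:
move_arm(gripper=[0.7,0.7,0.7,0.7,0.7,0.7,0.7,0.7], linear=[[0,0,-4],[0,0,-4],[0,0,-4],[0,0,-4],[-4,0,-2],[-4,0,0],[-4,0,0],[0,0,0]], twist=[0,0,0,0,0,0,0,0])

```text
clock: 20.35
position: [0.5369, -0.0179, 0.2204]
tool_rot: [3.141, 0.001, 0.299]
force: [0.6, 0.2, -0.0]
grip_width: 0.0595
finger_force: 0.0
```

```bash
python3 -c "
from h import *
grab('top','t2.png');grab('scene','s2.png')
a=cv2.imread('pics/t2.png')[140:310,190:480];b=cv2.imread('pics/s2.png')[180:420,200:450]
cv2.imwrite('pics/f.png',np.hstack([cv2.resize(a,(400,235)),cv2.resize(b,(400,384))[:0]]) if 0 else cv2.resize(a,(797,467)));cv2.imwrite('pics/fs.png',cv2.resize(b,(600,576)))"
```

```text
(no output)
```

View pics/f.png

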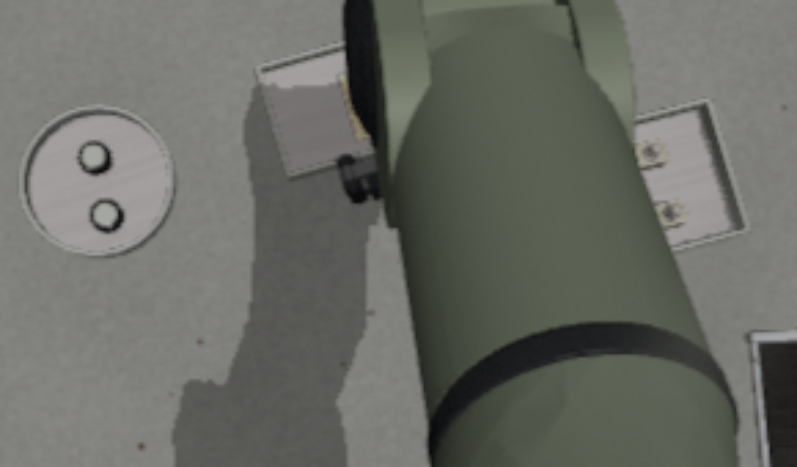

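View pics/fs.png

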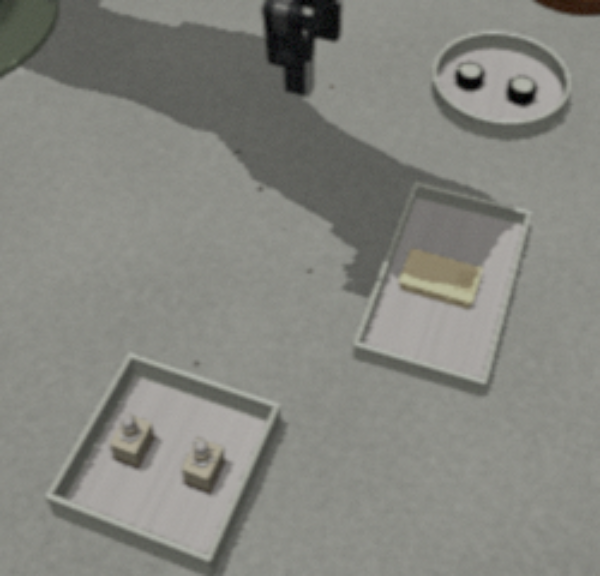

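Both switches are standing in the square tin and both knobs in the round one. The door is in the tray, but the bright strip could be a shadow edge or a tilt, so I'm checking it against the projected outline.

```bash
python3 -c "
from h import *
f=np.load('pics/scene.npz',allow_pickle=True);R=Ro.from_euler('xyz',f['rotation']).as_matrix()
im=cv2.imread('pics/s2.png');o=cv2.resize(im[270:330,350:425],None,fx=10,fy=10,interpolation=cv2.INTER_CUBIC)
a=np.radians(17.2);u=np.array([np.cos(a),np.sin(a),0]);v=np.array([np.sin(a),-np.cos(a),0])
for z,col in((.003,(255,0,0)),(.015,(0,0,255))):
  q=[]
  for i,j in((1,1),(1,-1),(-1,-1),(-1,1)):
    c=R.T@(np.array([.655,.0195,z])+u*.033*i+v*.02*j-f['eye']);c=f['K']@[c[0],-c[1],-c[2]];q.append([(c[0]/c[2]-350+.5)*10,(c[1]/c[2]-270+.5)*10])
  cv2.polylines(o,[np.int32(q)],True,col,1)
cv2.imwrite('pics/d.png',o)"
```

```text
(no output)
```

View pics/d.png

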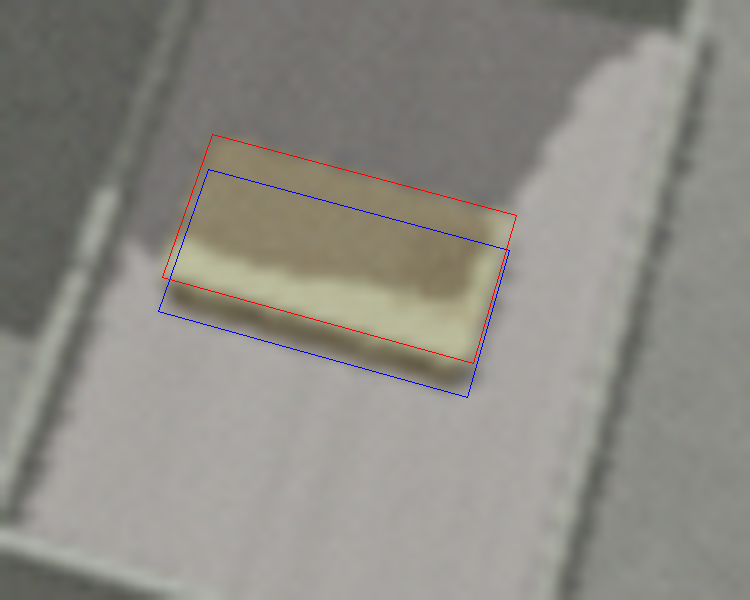

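The top face fits the flat outline at 15 mm to within about 1 px. The bright strip is only where the arm's shadow ends, so the door lies flat. Handing in.

```bash
python3 -c "
from h import *
print(bot.job_done())"
```

```text
the job is handed in; nothing more can be done
None
```

I handed the job in at about 20 s of the 104 s allowed: the final images show both footswitches standing in the square tin, both knobs in the round tin and the battery door flat in the long tray, and the arm never went near the pliers or touched the rocker plate; no verdict came back.

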